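# Set the strut gauge slide against its finned stop

## Robot

A 6-joint arm with a two-finger parallel gripper is mounted at the origin on the work surface. World frame = base frame: x ahead of the robot, y to its left, z up, the work surface at z = 0. Lengths are in m, angles in rad, forces in N, time in s.
With the tool pointing down it reaches from about 0.3 to 0.85 m from the base axis. Payload 5.4 kg.
Tool frame: the origin (TCP) lies at the centre of the arm's flange, where the gripper is bolted on; the fingertips stand 173 mm ahead of it and the grasp point (between the pads) lies 155 mm ahead of it; x points along the fingers, y is the direction in which the jaws open and shut, and the axes are right-handed (so a half turn about x gives the same grasp; the last joint's range is limited). The gripper opens to 85 mm and grips with 20 to 120 N. Pads are 22 mm wide; open, the fingers measure 114 mm over their backs; the gripper's body (76 mm by 85 mm) begins 54 mm behind the grasp point. The pads swing forward as they close: fully open they stand 13 mm farther back than shut.
Start: joints at [-1.316, 0.158, 1.597, -0, 1.386, -0.21], TCP at [0.258, -0.514, 0.405] pointing down, gripper open.
Joint ranges: [-2.91, 2.91], [-0.94, 2.29], [0.18, 2.7], [-1.29, 4.43], [0.17, 2.64], [-3, 3]. Speed limits (rad/s): [2.57, 2.57, 3.14, 3.14, 3.14, 3.14].

## Interface

Orientations are given as a unit quaternion [w, x, y, z].
In Python, from bench import bot gives the robot as it stands.
- The arm moves only by the tool step_arm, never from a script. Its argument "plan" is one flat list of numbers, 7 for each row, row after row: the shift along the tool's x, y, z in cm, then the turn, a rotation vector about the tool's x, y, z in degrees, then the gripper command: -1 is fully open, 1 is shut, values between are in proportion. In form: [tx, ty, tz, rx, ry, rz, jaw, tx, ty, tz, rx, ry, rz, jaw, ...]. A call has 1 to 20 rows; each row shifts and turns the commanded pose from where the row before left it, along the tool's axes as they then stand; what a row does not reach is not made up. A row lasts 1/8 s, in which the tool goes at most 62.5 mm and 10.7 degrees, less where a joint would pass 70% of its speed; a pose out of reach is approached as far as the arm can. A call with a gripper value outside its range is refused whole. The fingers move at their own pace and stop on an object; "newtons" is the grip in N (left out, the last holds). Time passes only in rows, so rows that do not move let the fingers close. It gives the time, the measured TCP pose, the force and the opening at its end, in the units of the state.
- bot.state(): the state, without advancing time (a new reading comes with each control period).
- bot.get_image(name): name is "scene" or "top" or "wrist"; returns the picture (420x560x3 uint8, blue, green, red); there is no depth.
- bot.calibration(name): a dict with "fx", "fy", "cx", "cy" (pixels), "extrinsics" (4x4, takes a point from camera to world coordinates); the wrist camera has in their place "T_tool_cam" (4x4, takes a point from camera to tool coordinates, whose origin is the TCP and whose axes are the tool frame's). Camera axes: x right, y down, z forward; pixel columns grow to the right and rows downward; lengths in m; the calibration is good to about 2 mm. A picture is of the moment at which its call begins: read the wrist's pose just before it. calibration takes no time and is no camera call.
- bot.sign_off(): hands the job in, once; it reports no verdict.
The state is a dict: "clock": time; "joints": joint angles; "qvel": joint speeds; "joint_efforts": joint torques, N m; "tcp_pos": TCP position; "tcp_rot": TCP orientation; "force": force on the tool from outside, world axes, zero at the start; "torque": the same for the moment, N m; "gripper_width": finger opening in m.
Only numpy, scipy, OpenCV 4.12 (cv2) and the standard library are available. Lean on these libraries where they do the work, as an engineer would, in place of code of your own. Each camera call takes 0.05 s, during which the arm holds its last target.

## Task

Set up the strut length gauge on the metalworker's bench: with your fingertips, press down the pad in the middle of the brass slide to free its brake, and keep it pressed while you push the slide along the rail until it rests against the brass stop that has the fin on top. Then take your fingers away so that the brake grips again. Do not drag the slide with its brake on, do not force the stop out of its place, and leave the other things on the bench where they lie; nothing needs to be picked up.

Things in the scene. Friction and masses are not known exactly. Their poses are not given: they have to be found in the camera images.
- gauge: Length gauge screwed to the bench: dark steel base 400 x 70 x 10 mm, aluminium rail 34 mm wide along it, top 28 mm above the bench. Origin: centre of the underside. x axis: along the rail to the finned stop; z up; any yaw. A plain steel end block without fin (44 mm high, inner face at x = -165 mm) closes the other end.
- slide (a joint): Position of the brass slide along the gauge's +x (m): its centre is at gauge x = -0.12 + this; larger is nearer the finned stop. Brake on, it holds against about 15 N and moves only if forced; brake off, it slides with 1 to 2 N. A fingertip between its upstands can push the one ahead, or carry the slide along by friction on the pad.
- pad (a joint): How far the pad is pressed down (m): about 0 when up (brake fully on), 0.006 at its bottom stop. The brake eases off over the first 3 mm and is free from there on (about 9 N); about 11 N reaches the bottom. A press of 4 to 5 mm is good. The pad springs back up by itself when released and the brake grips again.
- pad_top (a point): Centre of the pad's top, midway between the slide's two upstands: a dark ribbed steel plate 48 mm along the rail x 44 mm across, 50 mm above the bench when up. The gap between the upstands is 54 mm long along the rail and open at both sides. Moves with slide and pad; axes as the gauge's.
- slide_nose (a point): Centre of the slide's end face towards the finned stop, 42 mm from the slide's centre, 36 mm above the bench; axes as the gauge's. The slide: a brass saddle 84 mm long, 60 mm wide, deck 42 mm above the bench, with a brass upstand 15 mm thick and 60 mm wide across each end, tops 66 mm above the bench.
- stop_face (a point): Finned stop's face towards the slide, on the rail's centre line, 36 mm above the bench; axes as the gauge's. The slide is home when its nose touches it. The stop: brass block 30 mm long, 60 mm wide, top 58 mm above the bench, with a fin 4 mm thick, 44 mm wide across it up to 71 mm. Clamped: pushes under about 60 N do not shift it.
- block: Loose brass block 80 x 56 x 24 mm with a slot 44 x 22 mm through it, lying beside the gauge; leave it. Origin: centre of its underside.
- pencil: Loose flat carpenter's pencil about 175 mm long, 12 mm wide, 7 mm thick, lying beside the gauge; leave it. Origin: near its middle, on the bench.
- finial: Loose turned brass finial, 28 mm across the foot, 38 mm tall, standing beside the gauge; leave it. Origin: centre of its underside.
- lantern: Loose brass lantern frame, 142 mm square at the foot, 202 mm square at the top, 246 mm tall, standing well to the robot's left; leave it. Origin: centre of its underside.

How it is judged:
On the way, in this order (a step that is already met when the one before it is completed fails the run):
1. the pad is pressed down, freeing the brake, before the slide is home (value of joint pad above 0.002 m and x of slide_nose in the frame of stop_face below -0.02 m), for 0.05 s.
2. the slide reaches the finned stop with the pad still pressed (value of joint pad above 0.0008 m and x of slide_nose in the frame of stop_face above -0.003 m), for 0.05 s.
At the end, for the whole second after the job is handed in: The slide's end face is within 3 mm of the finned stop's face and at rest, the pad is up again (within 1 mm) so that the brake grips, and the stop is within 3 mm of where it was clamped (x of slide_nose in the frame of stop_face above -0.003 m and value of joint pad below 0.001 m and velocity of joint slide between -0.005 and 0.005 m/s and distance of stop_face from where it was at the start of the episode below 0.003 m); the robot touches nothing.
It fails at once if the slide is dragged (faster than 10 mm/s) with its pad up and its brake on (value of joint pad below 0.0005 m and (velocity of joint slide above 0.01 m/s or velocity of joint slide below -0.01 m/s)).
It fails at once if the finned stop is forced more than 3 mm along the rail (distance of stop_face from where it was at the start of the episode above 0.003 m).
It fails at once if a bystander (block, pencil, finial or lantern frame) is moved more than 15 mm, lifted or carried (distance of any of block, pencil, finial, lantern from where it was at the start of the episode above 0.015 m).
It also fails if it takes over 40 s, if anything falls off the work surface, if the arm or the gripper's body presses on something with over 40 N, if the wrist force passes 120 N, or if a joint passes its speed limit or range.

## Working session

There is one attempt and no reset: what is moved stays moved. The work goes in short steps, Python scripts to look and compute and a tool call to move; the robot and the scene stay as the last step left them, time stands still between calls to the robot, and variables do not carry over. Pictures are saved under pics/ and viewed, and the job is handed in when it is done.

Besides the shell and the picture viewer there is one more tool, called after ">>>" by a JSON object that holds its "fn" and its "kwargs". step_arm: Moves the arm, as the interface text tells. Its arguments: {"type":"object","properties":{"plan":{"type":"array"},"newtons":{"type":"number"}},"required":["plan"]}

```bash
mkdir -p pics
python3 - <<'E'
from bench import bot
import cv2
s=bot.state();print(s)
for n in ["scene","top","wrist"]:
    cv2.imwrite(f"pics/{n}0.png",bot.get_image(n)); print(n,bot.calibration(n))
E
```

```text
{'clock': 0.0, 'joints': array([-1.31607934e+00,  1.59094495e-01,  1.59824021e+00,  2.50107007e-05,
        1.38622859e+00, -2.10067066e-01]), 'qvel': array([ 0.00102946, -0.00062216, -0.00218473, -0.000709  , -0.00083642,
       -0.00230045]), 'joint_efforts': array([ 1.23419474e-05, -3.96008599e+01, -3.31426048e+01, -2.49922214e-04,
        8.39557964e-03, -2.89649563e-06]), 'tcp_pos': array([ 0.25766114, -0.51372617,  0.40368706]), 'tcp_rot': array([-0.16215245, -0.68809171, -0.16354594,  0.68810544]), 'force': array([-0.62018766, -1.11642779, -0.2389859 ]), 'torque': array([-0.06200569,  0.07388803,  0.06037257]), 'gripper_width': 0.08512987018665993}
scene {'fx': 505.8369810070575, 'fy': 505.8369810070575, 'cx': 274.30608570212627, 'cy': 210.13869821595654, 'extrinsics': array([[-0.51413172,  0.73128872, -0.44820239,  1.0391717 ],
       [ 0.85762016,  0.43068918, -0.2810596 ,  0.45936318],
       [-0.0124998 , -0.52888906, -0.84859891,  0.95089423],
       [ 0.        ,  0.        ,  0.        ,  1.        ]])}
top {'fx': 461.80926299191145, 'fy': 461.80926299191145, 'cx': 279.
[... 162 characters left out ...]
1, -1.42429347e-03,  4.74986319e-04,
         2.02823294e-01],
       [-1.54346042e-04, -2.17163798e-01, -9.76135165e-01,
         9.79943498e-01],
       [ 0.00000000e+00,  0.00000000e+00,  0.00000000e+00,
         1.00000000e+00]])}
wrist {'fx': 298.19487533727715, 'fy': 298.19487533727715, 'cx': 284.7573682683801, 'cy': 212.72278032951328, 'T_tool_cam': array([[-1.05098416e-03, -2.67664127e-01,  9.63511708e-01,
         3.24661831e-02],
       [ 9.99999112e-01, -1.07094727e-03,  7.93274287e-04,
         6.44510384e-04],
       [ 8.19539163e-04,  9.63511686e-01,  2.67665014e-01,
        -6.87228715e-02],
       [ 0.00000000e+00,  0.00000000e+00,  0.00000000e+00,
         1.00000000e+00]])}
```

View pics/top0.png

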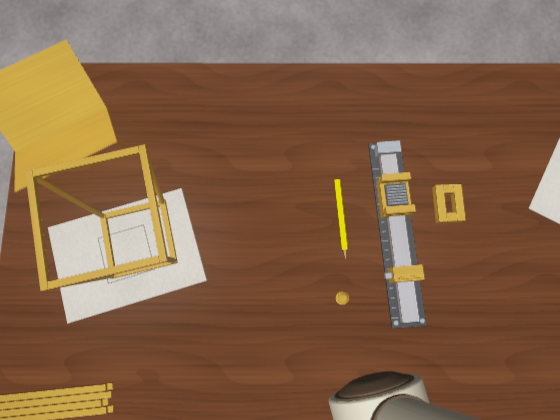

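View pics/scene0.png

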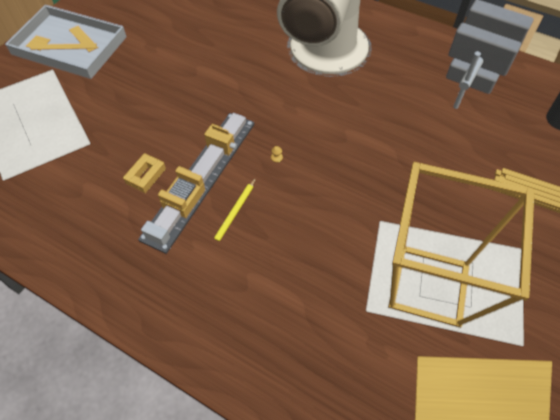

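The top view shows the gauge running from the end block (388,147) to its near end (408,325). The pad is at about (397,195) and the finned stop at about (407,273), so the push is towards the robot. The block (449,203), pencil (341,215) and finial (342,298) lie beside it.

Run:
```python
import cv2
a=cv2.imread("pics/top0.png")[135:335,325:475]; b=cv2.imread("pics/scene0.png")[105:255,120:290]
cv2.imwrite("pics/top0c.png",cv2.resize(a,None,fx=3,fy=3,interpolation=2)); cv2.imwrite("pics/scene0c.png",cv2.resize(b,None,fx=4,fy=4,interpolation=2))
```

```text
(no output)
```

View pics/top0c.png

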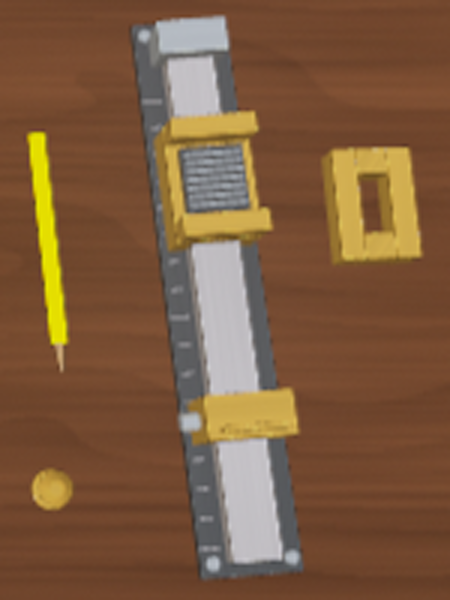

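View pics/scene0c.png

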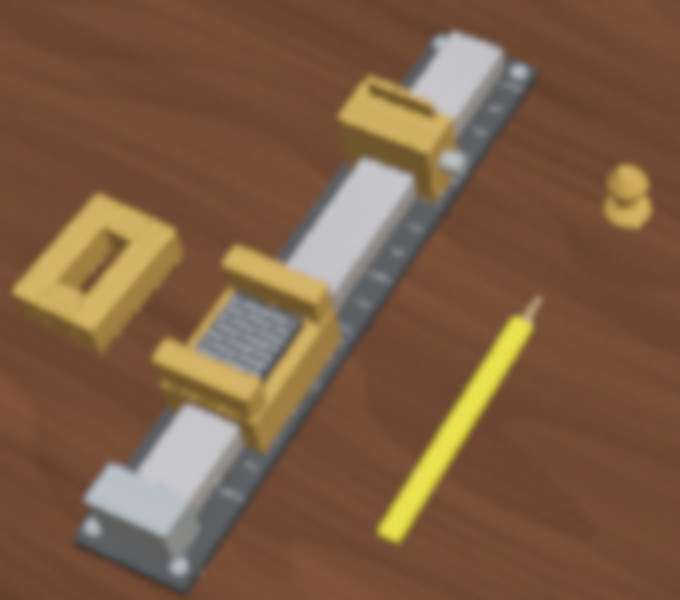

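```bash
cat > h.py <<'E'
import numpy as np
from bench import bot
def ray(n,u,v,z):
    c=bot.calibration(n);E=c["extrinsics"]
    d=E[:3,:3]@np.array([(u-c["cx"])/c["fx"],(v-c["cy"])/c["fy"],1]);o=E[:3,3]
    return o+d*(z-o[2])/d[2]
def proj(n,p):
    c=bot.calibration(n);E=c["extrinsics"];q=E[:3,:3].T@(np.array(p)-E[:3,3]);return np.array([c["cx"]+c["fx"]*q[0]/q[2],c["cy"]+c["fy"]*q[1]/q[2]])
E
python3 - <<'E'
from h import *
np.set_printoptions(precision=4,suppress=True)
T=lambda u,v,z:ray("top",325+u/3,135+v/3,z)
S=lambda u,v,z:ray("scene",120+u/4,105+v/4,z)
tl,bl,br=T(133,25,.01),T(203,577,.01),T(301,571,.01)
print("base",tl,bl,br,np.linalg.norm(tl-bl),np.linalg.norm(br-bl))
d=(bl-tl)[:2];d/=np.linalg.norm(d);print("x dir",d,np.degrees(np.arctan2(d[1],d[0])))
for n,f,P in [("top",T,[(178,150),(243,143),(250,209),(186,215)]),("scene",S,[(236,290),(302,321),(258,384),(196,347)])]:
    q=np.array([f(*p,.05) for p in P]);print(n,"pad",q[:,:2].tolist(),q.mean(0),[np.linalg.norm(q[i]-q[i-1]) for i in range(4)])
for n,f,P in [("top stop",T,[(202,397),(293,389),(299,431),(209,440)]),("scene stop",S,[(372,75),(453,122),(432,163),(340,118)])]:
    q=np.array([f(*p,.058) for p in P]);print(n,q[:,:2].tolist(),q.mean(0),[np.linalg.norm(q[i]-q[i-1]) for i in range(4)])
for n,f,P in [("top up near",T,[(180,220),(268,208),(271,229),(184,238)]),("top up far",T,[(168,122),(254,111),(257,131),(170,141)]),("sc up near",S,[(235,244),(330,295),(322,318),(224,265)]),("sc up far",S,[(163,340),(262,386),(250,409),(152,361)])]:
    q=np.array([f(*p,.066) for p in P]);print(n,q.mean(0),[np.linalg.norm(q[i]-q[i-1]) for i in range(4)])
E
```

```text
base [0.7443 0.0041 0.01  ] [ 0.3478 -0.0273  0.01  ] [ 0.3518 -0.0941  0.01  ] 0.3977829553127027 0.06690758749540505
x dir [-0.9969 -0.0789] -175.47575117029598
top pad [[0.6371083806596384, -0.015271029250782137], [0.6422318087865702, -0.0608007324832435], [0.5950037354425756, -0.06288989866492875], [0.5906950955836355, -0.01856428888059808]] [ 0.6163 -0.0394  0.05  ] [np.float64(0.04652997518305467), np.float64(0.04581706442154319), np.float64(0.04727425860994998), np.float64(0.04453452660786682)]
scene pad [[0.5970883584973614, -0.06249840899639514], [0.5955624630791593, -0.019130896158936206], [0.640697577267015, -0.015511037676090578], [0.6384465794850562, -0.05850355101241744]] [ 0.6179 -0.0389  0.05  ] [np.float64(0.041550707979276964), np.float64(0.04339434901613867), np.float64(0.045280038738793146), np.float64(0.04305140176566411)]
top stop [[0.4649803355334845, -0.021203361001445403], [0.47036705551408214, -0.08191467444231629], [0.44270822591911463, -0.08405429077931084], [0.43673902828265854, -0.024360895607988237]] [ 0.4537 -0.0529  0.058 ] [np.float64(0.0284172739724
[... 438 characters left out ...]
11022985846422)]
top up near [ 0.581  -0.0413  0.066 ] [np.float64(0.012617722075430986), np.float64(0.0606164606747157), np.float64(0.014609726203457964), np.float64(0.05938888094742522)]
top up far [ 0.6496 -0.0359  0.066 ] [np.float64(0.013576567519723057), np.float64(0.06009265344391238), np.float64(0.014368419844352689), np.float64(0.06045309394405859)]
sc up near [ 0.5884 -0.0378  0.066 ] [np.float64(0.01488254677955063), np.float64(0.0646849942140533), np.float64(0.015334386615020042), np.float64(0.06633735730782112)]
sc up far [ 0.6564 -0.0343  0.066 ] [np.float64(0.013984435598971891), np.float64(0.0627155786890291), np.float64(0.014995394566407066), np.float64(0.06250389076133951)]
```

```bash
cat >> h.py <<'E'
from scipy.spatial.transform import Rotation as R
def tool():
    s=bot.state();q=s["tcp_rot"];return s,R.from_quat([q[1],q[2],q[3],q[0]])
def togo(target,xdir,s=None,ylike=None):
    s,r=tool();M=r.as_matrix()
    # desired: tool x down, tool y along xdir or across (nearest)
    ang=np.arctan2(xdir[1],xdir[0]);out=[]
    for k in range(4):
        a=ang+k*np.pi/2;y=np.array([np.cos(a),np.sin(a),0]);x=np.array([0,0,-1.]);D=np.c_[x,y,np.cross(x,y)]
        out.append((k,np.degrees(R.from_matrix(M.T@D).as_rotvec()).round(2)))
    return s,M,M.T@(np.array(target)-s["tcp_pos"])*100,out
E
python3 - <<'E'
from h import *
np.set_printoptions(precision=3,suppress=True)
s,M,t,o=togo([.616,-.040,.28],[-.997,-.080]);print(s["tcp_pos"],M,t);[print(*a) for a in o]
E
```

```text
[ 0.258 -0.514  0.404] [[-0.     0.448 -0.894]
 [ 0.001 -0.894 -0.448]
 [-1.    -0.001 -0.   ]] [ 12.449 -26.272 -53.266]
0 [112.04   0.07   0.07]
1 [22.04 -0.    0.09]
2 [-67.96  -0.07   0.06]
3 [-157.96   -0.12   -0.  ]
```

>>> {"fn": "step_arm", "kwargs": {"plan": [0,0,0,7.35,0,0,1,0,0,0,7.35,0,0,1,0,0,0,7.35,0,0,1,0,-3,-2.5,0,0,0,1,1,-3.5,-3,0,0,0,1,1,-3.5,-3,0,0,0,1,1,-3.5,-3,0,0,0,1,1,-3.5,-3,0,0,0,1,1,-3.5,-3,0,0,0,1,1,-3.5,-3,0,0,0,1,1,-3.5,-3,0,0,0,1,1,-3.5,-3,0,0,0,1,1,-3.5,-3,0,0,0,1,1,-3.5,-3,0,0,0,1,1,-3.5,-3,0,0,0,1,0,-2.5,-3,0,0,0,1,0,0,0,0,0,0,1,0,0,0,0,0,0,1], "newtons": 30}}

```text
clock: 2.4
tcp_pos: [0.606, -0.0449, 0.2943]
tcp_rot: [-0.028, -0.706, -0.028, 0.707]
force: [0.1, -0.3, -0.0]
gripper_width: 0.0001
```

Run:
```python
from h import *
import cv2
np.set_printoptions(precision=3,suppress=True)
s,M,t,o=togo([.616,-.040,.28],[-.997,-.080]);print(s["tcp_pos"],M,t,s["gripper_width"],s["force"],s["clock"],s["joints"]);print(*o[1])
c=bot.calibration("wrist");T=c["T_tool_cam"]
cv2.imwrite("pics/w1.png",bot.get_image("wrist"))
cv2.imwrite("pics/s1.png",bot.get_image("scene"))
```

```text
[ 0.606 -0.045  0.294] [[-0.001  0.08  -0.997]
 [-0.    -0.997 -0.08 ]
 [-1.     0.     0.001]] [ 1.433 -0.413 -1.042] 5.287046377463049e-05 [ 0.083 -0.303 -0.035] 2.4 [-0.273  0.345  1.601 -0.     1.196  1.218]
1 [ 0.    0.06 -0.01]
```

View pics/w1.png

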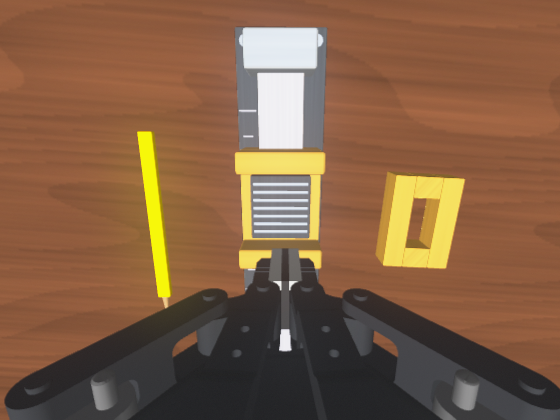

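View pics/s1.png

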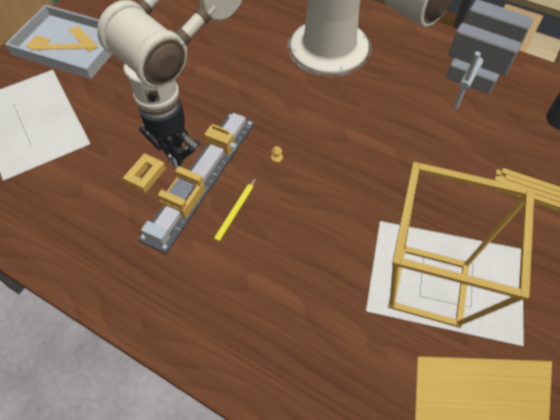

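The wrist view shows the gauge square to the image, the pad between columns 251-310 and rows 176-239, and the closed fingertips ending near (285,250). The jaw is shut.

```bash
cat >> h.py <<'E'
def wray(u,v,z):
    s,r=tool();c=bot.calibration("wrist");T=c["T_tool_cam"];M=r.as_matrix()
    d=M@T[:3,:3]@np.array([(u-c["cx"])/c["fx"],(v-c["cy"])/c["fy"],1]);o=M@T[:3,3]+s["tcp_pos"]
    return o+d*(z-o[2])/d[2]
E
python3 - <<'E'
from h import *
np.set_printoptions(precision=4,suppress=True)
P=[wray(u,v,.05) for u,v in [(251,177),(310,177),(309,239),(252,239)]]
print(np.array(P),np.mean(P,0),[np.linalg.norm(P[i]-P[i-1]) for i in range(4)])
for z,n,P in [(.066,"upfar",[(236,153),(325,153)]),(.066,"upnear front edges",[(239,250),(322,250)]),(.028,"rail",[(258,73),(302,73),(259,149),(303,149)]),(.01,"base",[(236,30),(327,30),(241,148),(322,148)])]:
    print(n,np.array([wray(*p,z) for p in P])[:,:2].tolist())
c=bot.calibration("wrist");T=np.linalg.inv(c["T_tool_cam"])
for L in(.155,.173,.186):
    q=T@[L,0,0,1];print(L,c["cx"]+c["fx"]*q[0]/q[2],c["cy"]+c["fy"]*q[1]/q[2])
E
```

```text
[[ 0.6402 -0.019   0.05  ]
 [ 0.6435 -0.061   0.05  ]
 [ 0.5965 -0.065   0.05  ]
 [ 0.5932 -0.022   0.05  ]] [ 0.6184 -0.0417  0.05  ] [np.float64(0.047125128598605785), np.float64(0.04214719214230797), np.float64(0.047131487841865265), np.float64(0.04313133264057997)]
upfar [[0.6576191222232367, -0.010190714157764031], [0.6620985678252387, -0.0675514823758593]]
upnear front edges [[0.5903397973553024, -0.014615425529066813], [0.5948877411040564, -0.07312283419361815]]
rail [[0.7123046296713549, -0.01822228958536123], [0.7147818665617642, -0.04984153283717349], [0.6587587405613113, -0.021885411133334556], [0.661393641302737, -0.055620339745800454]]
base [[0.7434911522527771, 0.001510265850805291], [0.7488278640527779, -0.06650043631325282], [0.6572018837267523, -0.005580578489944234], [0.6624211485464536, -0.07240053126047927]]
0.155 284.1228625054147 286.210460141685
0.173 284.1597669322682 268.59883300999104
0.186 284.18163424678136 258.16325596919694
```

>>> {"fn": "step_arm", "kwargs": {"plan": [0,-0.4,-1,0,0,0,1,1,0,0,0,0,0,1,1,0,0,0,0,0,1,1,0,0,0,0,0,1,1,0,0,0,0,0,1,0.8,0,0,0,0,0,1,0,0,0,0,0,0,1,0,0,0,0,0,0,1]}}

```text
clock: 3.5
tcp_pos: [0.6162, -0.0399, 0.2471]
tcp_rot: [0.028, 0.707, 0.028, -0.706]
force: [-0.5, -0.3, -0.6]
gripper_width: -0.0
```

Run:
```python
from h import *
import cv2
np.set_printoptions(precision=4,suppress=True)
s,M,t,o=togo([.617,-.0405,.242],[-.997,-.080]);print(s["tcp_pos"],t,s["force"],s["clock"])
w=bot.get_image("wrist")
cv2.imwrite("pics/w2.png",w)
b=bot.get_image("scene")[105:255,120:290];cv2.imwrite("pics/s2.png",cv2.resize(b,None,fx=4,fy=4,interpolation=2))
```

```text
[ 0.6162 -0.0399  0.2471] [ 0.5056  0.068  -0.0767] [-0.5231 -0.2527 -0.568 ] 3.5
```

View pics/w2.png

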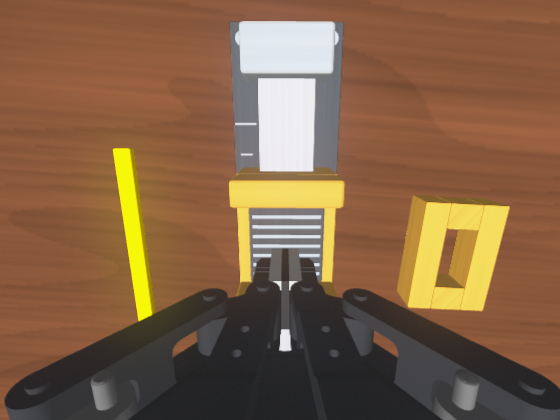

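View pics/s2.png

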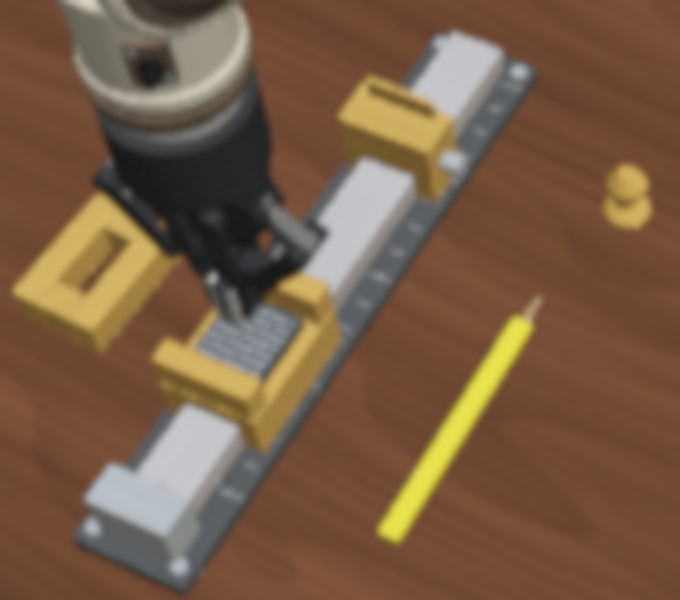

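>>> {"fn": "step_arm", "kwargs": {"plan": [0.5,0,0,0,0,0,1,0.4,0,0,0,0,0,1,0,0,0,0,0,0,1,0,0,0,0,0,0,1]}}

```text
clock: 4.1
tcp_pos: [0.616, -0.0399, 0.2377]
tcp_rot: [-0.028, -0.707, -0.028, 0.707]
force: [0.7, -0.3, 0.2]
gripper_width: -0.0003
```

Run:
```python
from h import *
import cv2
s=bot.state();print(s["tcp_pos"],s["force"],s["clock"])
for L in (.173,.186): print(proj("scene",s["tcp_pos"]-[0,0,L]), (proj("scene",s["tcp_pos"]-[0,0,L])-[150,130])*6)
b=bot.get_image("scene")[130:220,150:230];cv2.imwrite("pics/s3.png",cv2.resize(b,None,fx=6,fy=6,interpolation=2))
```

```text
[ 0.61600156 -0.03986329  0.23766496] [ 0.70241416 -0.34230373  0.15302148] 4.1
[181.04039995 184.07435114] [186.24239971 324.44610682]
[182.05688666 187.51920918] [192.34131999 345.11525507]
```

View pics/s3.png

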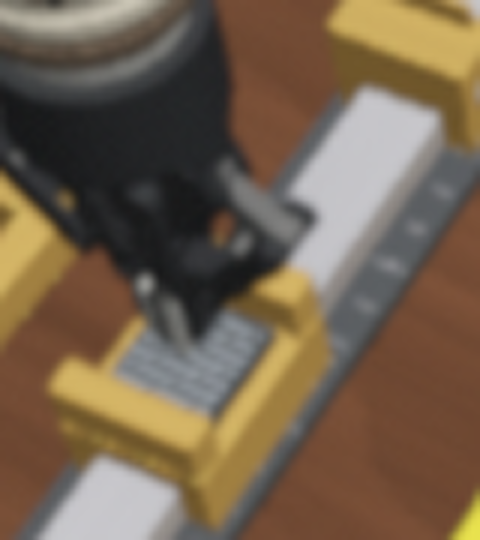

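The close-up shows the fingertips over the ribbed pad at about (185,345), between the upstands and not touching yet. I'll lower them gently.

>>> {"fn": "step_arm", "kwargs": {"plan": [0.3,0,0,0,0,0,1,0.3,0,0,0,0,0,1,0.3,0,0,0,0,0,1,0.3,0,0,0,0,0,1,0,0,0,0,0,0,1,0,0,0,0,0,0,1]}}

```text
clock: 4.9
tcp_pos: [0.616, -0.0399, 0.2258]
tcp_rot: [0.028, 0.707, 0.028, -0.706]
force: [-1.1, 0.3, 0.6]
gripper_width: -0.0001
```

>>> {"fn": "step_arm", "kwargs": {"plan": [0.3,0,0,0,0,0,1,0,0,0,0,0,0,1]}}

```text
clock: 5.15
tcp_pos: [0.6162, -0.0399, 0.2229]
tcp_rot: [0.028, 0.707, 0.028, -0.706]
force: [-0.7, 0.6, 0.5]
gripper_width: -0.0001
```

>>> {"fn": "step_arm", "kwargs": {"plan": [0.2,0,0,0,0,0,1,0,0,0,0,0,0,1]}}

```text
clock: 5.4
tcp_pos: [0.6162, -0.0399, 0.2213]
tcp_rot: [0.028, 0.707, 0.028, -0.706]
force: [-1.5, 0.2, 5.7]
gripper_width: 0.0002
```

>>> {"fn": "step_arm", "kwargs": {"plan": [0.2,0,0,0,0,0,1,0,0,0,0,0,0,1]}}

```text
clock: 5.65
tcp_pos: [0.6165, -0.0399, 0.2199]
tcp_rot: [0.028, 0.707, 0.028, -0.706]
force: [-0.1, 1.2, 8.0]
gripper_width: -0.0
```

>>> {"fn": "step_arm", "kwargs": {"plan": [0.2,0,0,0,0,0,1,0,0,0,0,0,0,1,0,0,0,0,0,0,1]}}

```text
clock: 6.02
tcp_pos: [0.6168, -0.0399, 0.2184]
tcp_rot: [0.028, 0.707, 0.028, -0.706]
force: [-1.1, 1.2, 8.6]
gripper_width: -0.0001
```

>>> {"fn": "step_arm", "kwargs": {"plan": [0.15,0,0,0,0,0,1,0,0,0,0,0,0,1,0,0,0,0,0,0,1]}}

```text
clock: 6.4
tcp_pos: [0.6171, -0.0398, 0.2174]
tcp_rot: [0.028, 0.708, 0.028, -0.705]
force: [0.9, 1.6, 9.8]
gripper_width: -0.0001
```

About 9.8 N puts the pad near 4 mm down, with the brake free. I'll start the push slowly.

>>> {"fn": "step_arm", "kwargs": {"plan": [0.02,0,0.2,0,0,0,1,0,0,0.3,0,0,0,1,0,0,0.3,0,0,0,1,0,0,0.3,0,0,0,1,0,0,0.3,0,0,0,1,0,0,0.3,0,0,0,1,0,0,0.3,0,0,0,1,0,0,0,0,0,0,1]}}

```text
clock: 7.4
tcp_pos: [0.5972, -0.0414, 0.2174]
tcp_rot: [0.028, 0.708, 0.028, -0.705]
force: [-0.7, 1.6, 12.4]
gripper_width: 0.0001
```

Run:
```python
from h import *
import cv2
s,r=tool();print(s["tcp_pos"],s["force"],s["clock"],r.as_matrix().round(4))
b=bot.get_image("scene")[105:255,120:290];cv2.imwrite("pics/s4.png",cv2.resize(b,None,fx=4,fy=4,interpolation=2))
```

```text
[ 0.59721485 -0.04139856  0.21736559] [-0.72726799  1.58471194 12.37655142] 7.4 [[ 4.200e-03  7.980e-02 -9.968e-01]
 [-3.000e-04 -9.968e-01 -7.980e-02]
 [-1.000e+00  6.000e-04 -4.200e-03]]
```

View pics/s4.png

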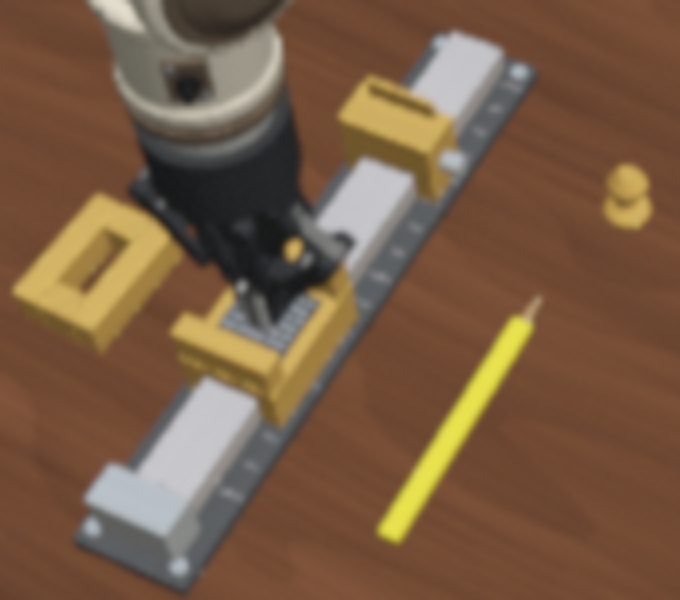

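>>> {"fn": "step_arm", "kwargs": {"plan": [0,0,0.3,0,0,0,1,0,0,0.4,0,0,0,1,0,0,0.4,0,0,0,1,0,0,0.4,0,0,0,1,0,0,0.4,0,0,0,1,0,0,0.4,0,0,0,1,0,0,0.4,0,0,0,1,0,0,0.4,0,0,0,1,0,0,0.4,0,0,0,1,0,0,0.4,0,0,0,1,0,0,0.3,0,0,0,1,0,0,0,0,0,0,1]}}

```text
clock: 8.95
tcp_pos: [0.5554, -0.0447, 0.2174]
tcp_rot: [0.028, 0.708, 0.028, -0.705]
force: [-0.8, 2.9, 11.9]
gripper_width: -0.0001
```

>>> {"fn": "step_arm", "kwargs": {"plan": [0,0,0.3,0,0,0,1,0,0,0.3,0,0,0,1,0,0,0.3,0,0,0,1,0,0,0.3,0,0,0,1,0,0,0.3,0,0,0,1,0,0,0.3,0,0,0,1,0,0,0.3,0,0,0,1,0,0,0,0,0,0,1]}}

```text
clock: 9.95
tcp_pos: [0.5345, -0.0464, 0.2174]
tcp_rot: [0.028, 0.708, 0.028, -0.705]
force: [-0.7, 3.4, 13.3]
gripper_width: -0.0002
```

Run:
```python
from h import *
import cv2
s,r=tool();print(s["tcp_pos"],s["force"],s["clock"])
b=bot.get_image("scene")[105:255,120:290];cv2.imwrite("pics/s5.png",cv2.resize(b,None,fx=4,fy=4,interpolation=2))
```

```text
[ 0.53451456 -0.0463805   0.21735183] [-0.68389807  3.36617473 13.29391997] 9.95
```

View pics/s5.png

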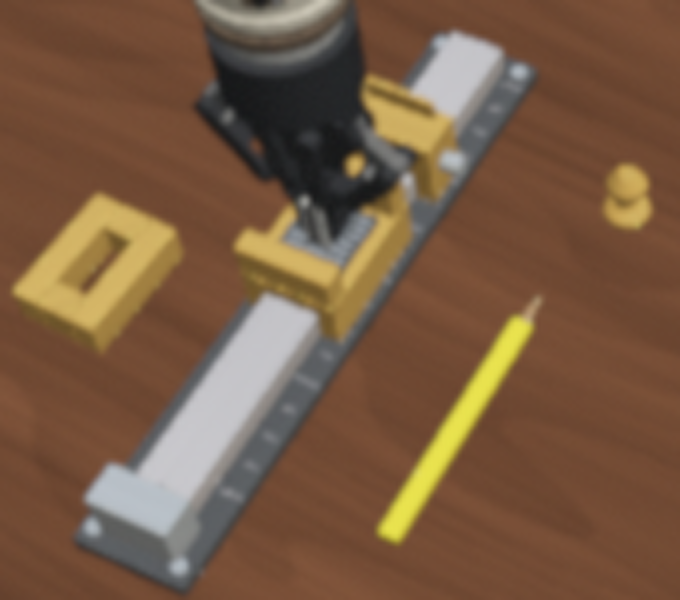

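>>> {"fn": "step_arm", "kwargs": {"plan": [0,-0.03,0.2,0,0,0,1,0,-0.03,0.3,0,0,0,1,0,-0.03,0.3,0,0,0,1,0,-0.02,0.3,0,0,0,1,0,0,0.2,0,0,0,1,0,0,0.2,0,0,0,1,0,0,0.2,0,0,0,1,0,0,0,0,0,0,1]}}

```text
clock: 11.0
tcp_pos: [0.5177, -0.0473, 0.2173]
tcp_rot: [0.029, 0.708, 0.028, -0.705]
force: [-0.3, -0.9, 11.3]
gripper_width: -0.0
```

>>> {"fn": "step_arm", "kwargs": {"plan": [0,0,0.2,0,0,0,1,0,0,0.2,0,0,0,1,0,0,0,0,0,0,1]}}

```text
clock: 11.38
tcp_pos: [0.5138, -0.0476, 0.2174]
tcp_rot: [0.029, 0.708, 0.028, -0.705]
force: [-0.4, 0.1, 11.0]
gripper_width: -0.0001
```

>>> {"fn": "step_arm", "kwargs": {"plan": [0,0,0.2,0,0,0,1,0,0,0.2,0,0,0,1,0,0,0,0,0,0,1]}}

```text
clock: 11.75
tcp_pos: [0.5098, -0.0479, 0.2174]
tcp_rot: [0.029, 0.708, 0.028, -0.705]
force: [-0.4, 0.3, 11.7]
gripper_width: 0.0004
```

Run:
```python
from h import *
import cv2
s,r=tool();print(s["tcp_pos"],s["force"],s["clock"])
b=bot.get_image("scene")[105:225,150:290];cv2.imwrite("pics/s6.png",cv2.resize(b,None,fx=5,fy=5,interpolation=2))
```

```text
[ 0.50975807 -0.04793222  0.21736111] [-0.40273746  0.34003828 11.73257483] 11.75
```

View pics/s6.png

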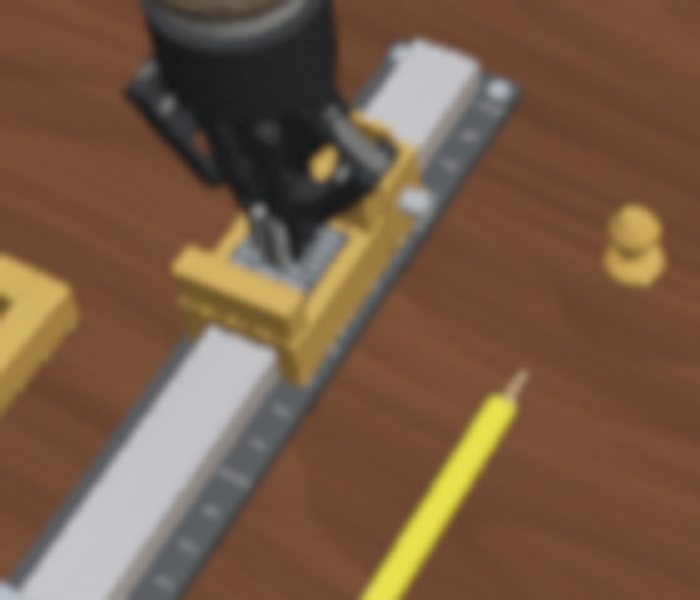

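The slide is nearly home with no contact force along the rail yet. I'll push on in small steps until the stop is felt.

>>> {"fn": "step_arm", "kwargs": {"plan": [0,0,0.2,0,0,0,1,0,0,0.1,0,0,0,1,0,0,0,0,0,0,1]}}

```text
clock: 12.18
tcp_pos: [0.5077, -0.0481, 0.2178]
tcp_rot: [0.029, 0.71, 0.027, -0.703]
force: [4.2, 1.9, 9.9]
gripper_width: 0.0
```

>>> {"fn": "step_arm", "kwargs": {"plan": [0,0,0.1,0,0,0,1,0,0,0.1,0,0,0,1,0,0,0,0,0,0,1]}}

```text
clock: 12.55
tcp_pos: [0.506, -0.0484, 0.218]
tcp_rot: [0.029, 0.71, 0.027, -0.703]
force: [5.6, 1.3, 9.2]
gripper_width: -0.0002
```

>>> {"fn": "step_arm", "kwargs": {"plan": [0,0,0.1,0,0,0,1,0,0,0.1,0,0,0,1,0,0,0,0,0,0,1]}}

```text
clock: 12.92
tcp_pos: [0.5041, -0.0486, 0.2181]
tcp_rot: [0.029, 0.71, 0.027, -0.703]
force: [6.2, 0.5, 8.5]
gripper_width: -0.0
```

Run:
```python
from h import *
import cv2
b=bot.get_image("scene")[105:225,150:290];cv2.imwrite("pics/s7.png",cv2.resize(b,None,fx=5,fy=5,interpolation=2))
a=bot.get_image("top")[195:335,340:460];cv2.imwrite("pics/t7.png",cv2.resize(a,None,fx=4,fy=4,interpolation=2))
```

```text
(no output)
```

View pics/s7.png

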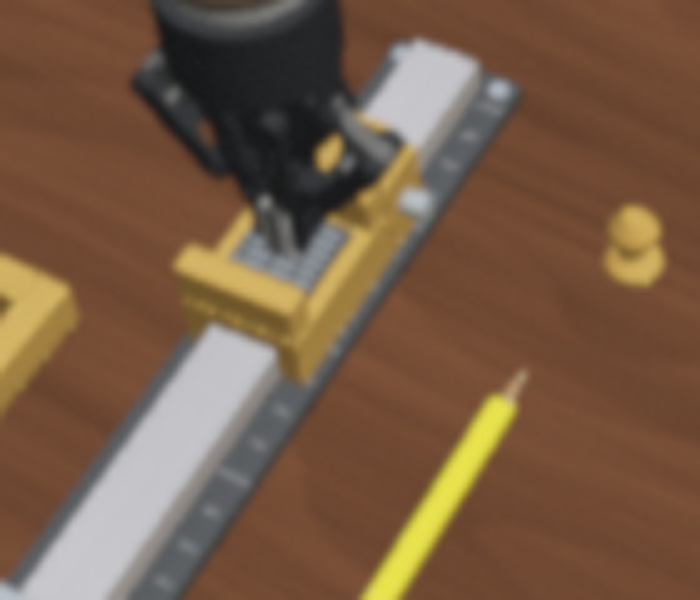

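View pics/t7.png

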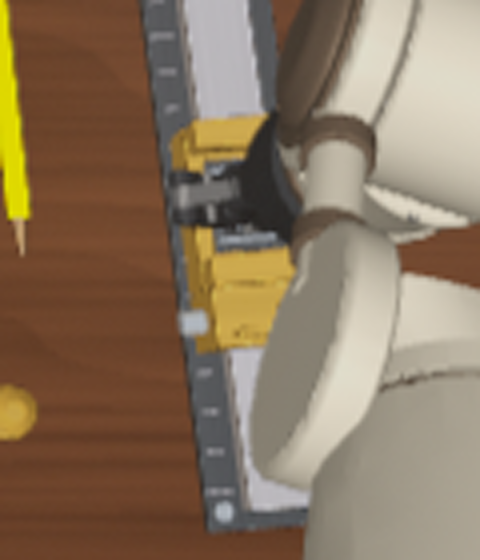

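>>> {"fn": "step_arm", "kwargs": {"plan": [0.2,0,0,0,0,0,1,0,0,0.2,0,0,0,1,0,0,0.2,0,0,0,1,0,0,0,0,0,0,1]}}

```text
clock: 13.52
tcp_pos: [0.5011, -0.0491, 0.2173]
tcp_rot: [0.029, 0.711, 0.027, -0.702]
force: [6.9, 1.6, 12.9]
gripper_width: 0.0002
```

>>> {"fn": "step_arm", "kwargs": {"plan": [0,0,0.2,0,0,0,1,0,0,0.2,0,0,0,1,0,0,0,0,0,0,1]}}

```text
clock: 13.9
tcp_pos: [0.4971, -0.0496, 0.2173]
tcp_rot: [0.029, 0.711, 0.027, -0.702]
force: [7.6, 1.4, 12.8]
gripper_width: 0.0002
```

With the pad near bottom (12.9 N) the tip slips on it at about 7 N, well above the 1-2 N needed to slide freely, so the slide is against the stop. Lifting straight up.

>>> {"fn": "step_arm", "kwargs": {"plan": [0,0,0,0,0,0,1,-0.2,0,0,0,0,0,1,-0.2,0,0,0,0,0,1,-0.2,0,0,0,0,0,1,-0.2,0,0,0,0,0,1,-0.3,0,0,0,0,0,1,-0.5,0,0,0,0,0,1,-1,0,0,0,0,0,1,-2,0,0,0,0,0,1,-3,0,0,0,0,0,1,-3,0,0,0,0,0,1,-3,0,0,0,0,0,1,0,0,0,0,0,0,1]}}

```text
clock: 15.52
tcp_pos: [0.4935, -0.0486, 0.3504]
tcp_rot: [0.029, 0.707, 0.028, -0.706]
force: [0.6, -0.6, -0.6]
gripper_width: 0.0001
```

>>> {"fn": "step_arm", "kwargs": {"plan": [0,4,-1,0,0,0,1,0,5,-1,0,0,0,1,0,5,-1,0,0,0,1,0,5,-1,0,0,0,1,0,5,-1,0,0,0,1,0,4,0,0,0,0,1,0,0,0,0,0,0,1,0,0,0,0,0,0,1]}}

```text
clock: 16.52
tcp_pos: [0.565, -0.3229, 0.3469]
tcp_rot: [-0.027, -0.706, -0.029, 0.707]
force: [-0.2, 0.5, -0.3]
gripper_width: -0.0001
```

Run:
```python
from h import *
import cv2
s=bot.state();print(s["tcp_pos"],s["force"],s["clock"])
b=bot.get_image("scene");cv2.imwrite("pics/s8f.png",b);b=b[105:225,150:290];cv2.imwrite("pics/s8.png",cv2.resize(b,None,fx=5,fy=5,interpolation=2))
a=bot.get_image("top");cv2.imwrite("pics/t8f.png",a);a=a[195:335,340:480];cv2.imwrite("pics/t8.png",cv2.resize(a,None,fx=4,fy=4,interpolation=2))
```

```text
[ 0.56504782 -0.32290889  0.34692905] [-0.20874171  0.45485854 -0.29024217] 16.525
```

View pics/s8.png

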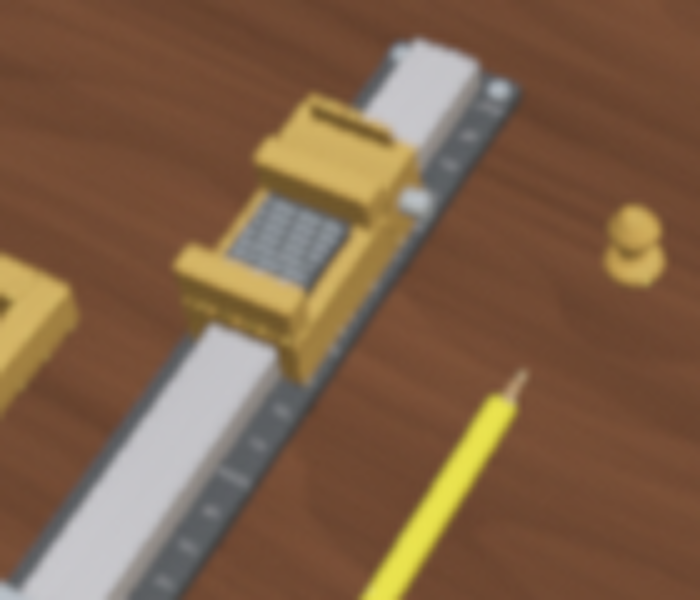

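View pics/t8.png

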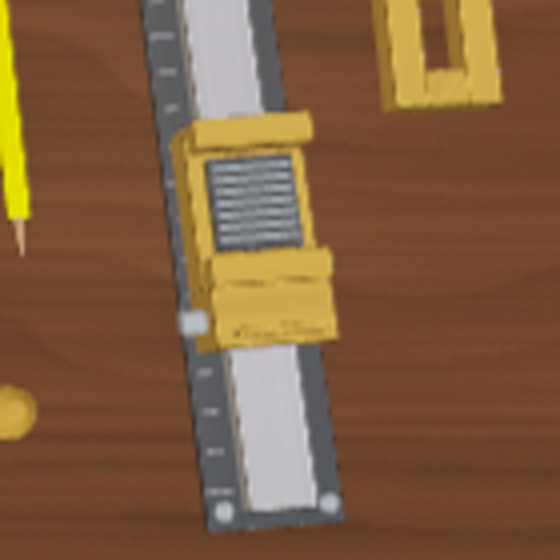

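Run:
```python
from h import *
import cv2
T=lambda u,v,z:ray("top",340+u/4,195+v/4,z)
p=np.mean([T(*q,.05) for q in[(206,162),(292,154),(302,240),(216,250)]],0)
e=np.mean([T(*q,.058) for q in[(216,348),(338,339)]],0)
print(p,e,(e-p)@[-.997,-.08,0])
a=cv2.imread("pics/top0.png").astype(np.float32);b=cv2.imread("pics/t8f.png").astype(np.float32)
for n,(x0,y0,x1,y1) in dict(stop=(384,276,430,330),screw=(382,268,393,282),pencil=(328,172,352,262),block=(428,178,472,228),finial=(330,286,354,310),lantern=(15,135,185,300)).items():
    print(n,cv2.phaseCorrelate(cv2.cvtColor(a,6)[y0:y1,x0:x1].copy(),cv2.cvtColor(b,6)[y0:y1,x0:x1].copy()),np.abs(a-b)[y0:y1,x0:x1].mean())
```

```text
[ 0.51029804 -0.04808668  0.05      ] [ 0.43833334 -0.05329586  0.058     ] 0.07216553935066009
stop ((-0.0246047725754579, 0.020737784832054018), 1.007367255051195) 0.38674182
screw ((-0.0605426633024333, 0.4962862392416252), 1.0055974165598551) 1.0454545
pencil ((-0.011498227415994933, 0.035473251301596065), 1.001952643085409) 0.47175926
block ((0.4762105964903398, 0.024014775536517874), 1.002290077633328) 0.44575757
finial ((0.030461969939084454, -0.045270093682793444), 0.9964310697590312) 0.47511575
lantern ((0.004977685732711734, -0.0025492365699193442), 1.0029879145563385) 0.35220438
```

The distance from pad centre to the stop's back face is 72.2 mm, against 72 mm expected when the slide is home. The stop and the other things are unmoved, so I'm handing in.

```bash
python3 -c "
from bench import bot
print(bot.sign_off())"
```

```text
the job is handed in; nothing more can be done
None
```

The slide is home against the finned stop, the brake should be on again, and I handed the job in at about 16.6 s of the 40 s. No verdict was reported.

- **What I did:** I pressed the pad down with the shut fingertips, using roughly 10–13 N for about 4–6 mm of travel. Holding it down, I pushed the slide about 107 mm along the rail until the stop was felt. Pressed near its bottom, the pad let the tip slip at about 7 N without the slide moving, which only fits if it was against the stop. I then lifted straight up and moved the arm clear.
- **Slide position:** the final top view puts the pad centre 72.2 mm from the stop's back face, against 72 mm when home. No gap shows in either view.
- **Stop and bystanders:** comparing the top view before and after, the stop, pencil, finial and lantern all shifted less than 0.1 pixel. The block, and a patch around the stop's clamp screw, each read about 0.5 pixel (roughly 1 mm). Both patches hardly changed otherwise, so I take that as measurement noise.
- **Not measured directly:** I judged the pad to be up only from the pictures and from the wrist force falling to about 0 N. Just after the stop was reached, the press dipped to 8.5 N for a moment, so I pressed harder before the last push.

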